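Move the queen bank to the new rack in order

TASK

Move the four caged queens from the full rack to the empty rack, one cage to a bay, keeping their order as counted from the brass post: the cage nearest the old rack's post goes into the bay nearest the new rack's post, the next cage into the next bay, and so on. Every cage must end up lying flat on the floor of its bay, lengthwise in it, and let go.

Things in the scene. Friction and masses are not known exactly. Their poses are not given: they have to be found in the camera images.
- old_rack: Full dark wooden rack, fixed, 100 (x) x 268 (y) x 36 mm, same make as the empty one. Origin: centre of underside, on the worktop. y runs along the row, to the robot's left; x away from the robot (both racks turned up to 0.25 rad); z up. A brass post stands on its top near one end, a flat 18 mm wooden block, 7 mm high, near the other; which end varies.
- new_rack: Empty rack, same make, origin and axes. 4 bays centred at x = 0, y = +75, +25, -25, -75 mm, floor 36 mm above the worktop, each 82 mm long (x), 42 wide (y). Lips along front and rear and 8 mm wide light cleats beside the bays are 6 mm high over the floor; cleats stand only at x = 23 to 41 and -23 to -41 mm, so the middle is open for fingers. Post and block at the ends as on the old rack.
- old_post_top (a point): Centre of the top of the old rack's brass post (fixed round knob, 26 mm across, 42 mm tall), which marks the end to count from. It stands at x = +28 mm, y = +120 or -120 mm of the rack; this point is 78 mm above the worktop.
- new_post_top (a point): Centre of the top of the new rack's brass post (fixed round knob, 26 mm across, 42 mm tall), which marks the end to count from. It stands at x = +28 mm, y = +120 or -120 mm of the rack; this point is 78 mm above the worktop.
- cage_a_mid (a point): White slotted queen cage, 22 x 62 mm, 16 high, 20 to 45 g, loose; starts flat in the old rack's bay at y = +75 mm. The four look alike, known only by bay. Point: its centre, 8 mm over its underside. Its y axis is the long one (lies along the rack's x), its x the 22 mm width to grasp across from above, its z up. About 28 mm lies free between neighbours.
- cage_b_mid (a point): White slotted queen cage, 22 x 62 mm, 16 high, 20 to 45 g, loose; starts flat in the old rack's bay at y = +25 mm. The four look alike, known only by bay. Point: its centre, 8 mm over its underside. Its y axis is the long one (lies along the rack's x), its x the 22 mm width to grasp across from above, its z up. About 28 mm lies free between neighbours.
- cage_c_mid (a point): White slotted queen cage, 22 x 62 mm, 16 high, 20 to 45 g, loose; starts flat in the old rack's bay at y = -25 mm. The four look alike, known only by bay. Point: its centre, 8 mm over its underside. Its y axis is the long one (lies along the rack's x), its x the 22 mm width to grasp across from above, its z up. About 28 mm lies free between neighbours.
- cage_d_mid (a point): White slotted queen cage, 22 x 62 mm, 16 high, 20 to 45 g, loose; starts flat in the old rack's bay at y = -75 mm. The four look alike, known only by bay. Point: its centre, 8 mm over its underside. Its y axis is the long one (lies along the rack's x), its x the 22 mm width to grasp across from above, its z up. About 28 mm lies free between neighbours.

How it is judged:
At the end, for the whole second after the job is handed in: Cages lie in the new rack in the order counted from the posts, one to a bay: centre within 14 mm of the bay's along each rack axis, within 3 mm of resting height (44 mm), level to 0.12 rad, long axis within 0.4 rad of the rack's x; released, at rest (((((y of old_post_top in the frame of old_rack above 0 m and y of new_post_top in the frame of new_rack above 0 m) or (y of old_post_top in the frame of old_rack below 0 m and y of new_post_top in the frame of new_rack below 0 m)) and x of cage_a_mid in the frame of new_rack between -0.014 and 0.014 m and y of cage_a_mid in the frame of new_rack between 0.061 and 0.089 m and x of cage_b_mid in the frame of new_rack between -0.014 and 0.014 m and y of cage_b_mid in the frame of new_rack between 0.011 and 0.039 m and x of cage_c_mid in the frame of new_rack between -0.014 and 0.014 m and y of cage_c_mid in the frame of new_rack between -0.039 and -0.011 m and x of cage_d_mid in the frame of new_rack between -0.014 and 0.014 m and y of cage_d_mid in the frame of new_rack between -0.089 and -0.061 m) or (((y of old_post_top in the frame of old_rack above 0 m and y of new_post_top in the frame of new_rack below 0 m) or (y of old_post_top in the frame of old_rack below 0 m and y of new_post_top in the frame of new_rack above 0 m)) and x of cage_a_mid in the frame of new_rack between -0.014 and 0.014 m and y of cage_a_mid in the frame of new_rack between -0.089 and -0.061 m and x of cage_b_mid in the frame of new_rack between -0.014 and 0.014 m and y of cage_b_mid in the frame of new_rack between -0.039 and -0.011 m and x of cage_c_mid in the frame of new_rack between -0.014 and 0.014 m and y of cage_c_mid in the frame of new_rack between 0.011 and 0.039 m and x of cage_d_mid in the frame of new_rack between -0.014 and 0.014 m and y of cage_d_mid in the frame of new_rack between 0.061 and 0.089 m)) and z of cage_a_mid in the frame of new_rack between 0.041 and 0.047 m and angle between each of cage_a_mid, cage_b_mid, cage_c_mid, cage_d_mid's own z axis and vertical below 0.12 rad and angle between the y axis of each of cage_a_mid, cage_b_mid, cage_c_mid, cage_d_mid and the x axis of new_rack, either way round below 0.4 rad and linear speed of each of cage_a, cage_b, cage_c, cage_d below 0.02 m/s and z of cage_b_mid in the frame of new_rack between 0.041 and 0.047 m and z of cage_c_mid in the frame of new_rack between 0.041 and 0.047 m and z of cage_d_mid in the frame of new_rack between 0.041 and 0.047 m); the robot touches nothing.
It also fails if it takes over 128 s, if anything falls off the work surface, if the arm or the gripper's body presses on something with over 40 N, if the wrist force passes 120 N, or if a joint passes its speed limit or range.

ROBOT

A 6-joint arm with a two-finger parallel gripper is mounted at the origin on a cart in front of the work surface, level with it; the furniture and walls round the work are solid. World frame = base frame: x ahead of the robot, y to its left, z up, the work surface at z = 0. Lengths are in m, angles in rad, forces in N, time in s.
With the tool pointing down it reaches from about 0.35 to 0.975 m from the base axis. Payload 7.1 kg.
Tool frame: the origin (TCP) lies on the centre line of the jaws, within the pads' length; the fingertips stand 22 mm ahead of it and the grasp point (between the pads) lies 3 mm ahead of it (r.finger_overhang is the distance from the TCP to the fingertips, in m); z points along the fingers, y is the line along which they close (so a half turn about z gives the same grasp; the last joint's range is limited). The gripper opens to 88 mm and grips with 3 to 60 N. Pads are 20 mm wide; open, the fingers measure 115 mm over their backs; the gripper's body (75 mm by 178 mm) begins 61 mm behind the grasp point.
Start: joints at [-1.3, 0.423, 1.63, -0, 1.089, -0.019], TCP at [0.179, -0.599, 0.245] pointing down, gripper open.
Joint ranges: [-3, 3], [-0.9, 2.11], [0.09, 2.58], [-1.31, 4.45], [0.11, 2.69], [-2.54, 2.54]. Speed limits (rad/s): [2.39, 2.39, 3.01, 3.14, 3.14, 3.14].

INTERFACE

Orientations are given as [roll, pitch, yaw] about the fixed x, y, z axes, in that order (R = Rz(yaw) Ry(pitch) Rx(roll)).
In Python, from station import r, set_gripper, eyes, close_job gives the robot as it stands. Calls block until the motion is done:
- r.reach(position, orientation): joint-space move of the TCP to a pose.
- r.line_to(position, frame=None, vel=0.15): straight line of the TCP; frame=None keeps the orientation; vel is the mean speed in m/s.
- r.set_joints(angles): joint-space move.
- set_gripper(opening, effort=None): finger opening in m; effort is the grip in N (None keeps the last); returns when the fingers have stopped.
- r.hold(seconds).
- r.solve_ik(position, orientation): joint angles nearest the present ones, or None.
- r.state(): the state.
- eyes.capture(name): name is "scene" or "top"; returns a dict with "pixels" (420x560x3 uint8, red, green, blue), "mtx" (3x3 intrinsics, pixels), "k1" (the pictures are not rectified: a ray, as slopes to the right and down, at radius r is drawn at 1 + k1 r^2 times it, then the intrinsics apply), "R" (3x3) and "t" (3): a world point X has camera coordinates R X + t. Camera axes: x right, y down, z forward; pixel columns grow to the right and rows downward; lengths in m; the calibration is good to about 2 mm. A picture is of the moment at which its call begins. There is no depth.
A pose or a line that the arm cannot do raises r.PlanningError and nothing moves.
- close_job(): hands the job in; it is judged then, once.
Trained networks look in the newest picture that a camera, given by its name, has taken for a name from the list of things; names that differ only in an ending like _2 or _b are one class to them, and where a whole thing is asked for, a point or a joint stands for the part that bears it (a point fixed in the world has none). Each returns a list of dicts, best first, with "score" (0 to 1); they miss things now and then, are a little off and sometimes report something else, mostly with a low value. They report only what shows in the picture. A call takes as long as a camera call.
- eyes.recognise(camera, label): "at" ([row, column] in pixels, amid what is visible of it).
The state is a dict: "time": time; "joints": joint angles; "joint_velocities": joint speeds; "joint_torque": joint torques, N m; "tcp_pos": TCP position; "ee_rot": TCP orientation; "force": force on the tool from outside, world axes, zero at the start; "torque": the same for the moment, N m; "grip_width": finger opening in m; "gripper_force": force on a finger pad.
Only numpy, scipy, OpenCV 4.12 (cv2) and the standard library are available. Lean on these libraries where they do the work, as an engineer would, in place of code of your own. Each camera call takes 0.05 s, during which the arm holds its last target. There are 200 camera calls.

## Working session

There is one attempt and no reset: what is moved stays moved. The work goes in short steps, each a Python script; the robot and the scene stay as the last script left them, time stands still between calls to the robot, and variables do not carry over. Pictures are saved under pics/ and viewed, at most 14 in all, crops included, and the job is handed in when it is done.

```bash
mkdir -p pics; ls; python3 - <<'E'
from station import r, set_gripper, eyes
import cv2, numpy as np
for c in ("scene","top"):
    d=eyes.capture(c); cv2.imwrite(f"pics/{c}0.png",d["pixels"][:,:,::-1])
    print(c,d["mtx"].tolist(),d["k1"],np.round(-d["R"].T@d["t"],3), np.round(d["R"],2).tolist())
    for l in ("old_rack","new_rack","old_post_top","new_post_top","cage_a_mid"):
        print(l,[(round(x["score"],2),np.round(x["at"],1).tolist()) for x in eyes.recognise(c,l)][:7])
print(r.state()["time"])
E
```

```text
pics
scene [[518.6682772309697, 0.0, 281.3148451867046], [0.0, 518.6682772309697, 202.05593753686648], [0.0, 0.0, 1.0]] -0.14841580793630121 [-0.225  0.679  0.642] [[-0.68, -0.73, -0.01], [-0.36, 0.35, -0.86], [0.64, -0.59, -0.5]]
old_rack [(0.61, [280.2, 190.4])]
new_rack [(0.65, [224.1, 236.3]), (0.57, [188.9, 352.4])]
old_post_top [(0.59, [226.3, 234.5])]
new_post_top [(0.48, [151.4, 364.6])]
cage_a_mid [(0.75, [278.1, 164.9]), (0.38, [255.0, 208.4])]
top [[405.04718199313055, 0.0, 283.35618237672134], [0.0, 405.04718199313055, 202.1594610691172], [0.0, 0.0, 1.0]] -0.02682760603260631 [ 0.441 -0.025  1.036] [[-0.01, -1.0, 0.0], [-1.0, 0.01, -0.03], [0.03, -0.0, -1.0]]
old_rack [(0.67, [200.7, 173.2])]
new_rack [(0.75, [198.0, 367.6])]
old_post_top [(0.5, [188.5, 219.4]), (0.19, [199.6, 140.0])]
new_post_top [(0.44, [172.3, 414.3])]
cage_a_mid [(0.53, [201.6, 141.5])]
0.6
```

View pics/top0.png

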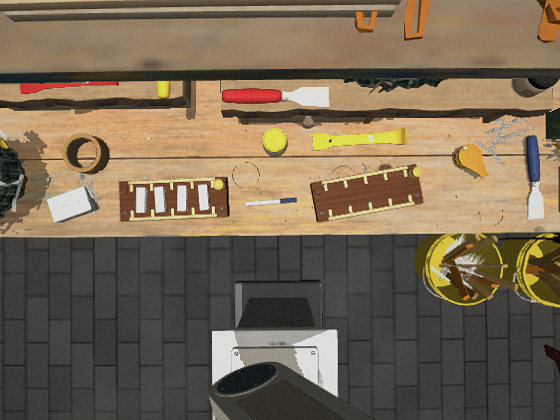

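View pics/scene0.png

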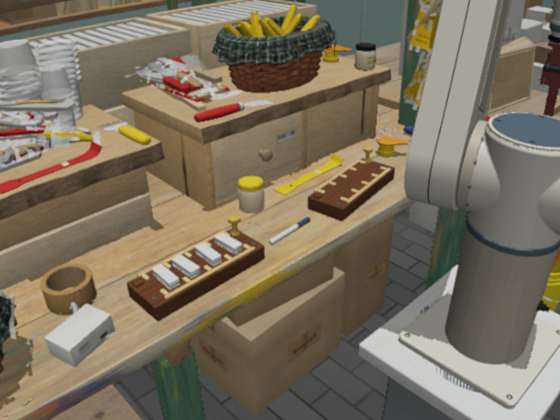

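The top picture shows the old rack at cols 119–229 with its cages at row ~198 and cols 141, 158, 182, 203, and its post at (184,218). The new rack is at cols 312–423 with its post at (171,416). Both posts are at the right (−y) end. The scene view agrees, with posts at (226,234) and (153,367). Next I'll measure precisely.

```bash
cat > h.py <<'E'
import numpy as np, cv2
from station import r, set_gripper, eyes, close_job
def K(d): return d["mtx"], np.array([d["k1"],0,0,0,0.])
def proj(d,X):
    return cv2.projectPoints(np.asarray(X,float).reshape(-1,3),cv2.Rodrigues(d["R"])[0],d["t"],*K(d))[0].reshape(-1,2)
def back(d,uv,z):  # (col,row) -> world at height z
    p=cv2.undistortPoints(np.asarray(uv,float).reshape(-1,1,2),*K(d)).reshape(-1,2)
    v=np.c_[p,np.ones(len(p))]@d["R"]; c=-d["R"].T@d["t"]
    return c+v*((z-c[2])/v[:,2])[:,None]
def white(d,lo,hi,t=190):
    p=d["pixels"]; m=((p.min(2)>t)&(p.max(2).astype(int)-p.min(2)<40)).astype(np.uint8)
    n,lab,st,ce=cv2.connectedComponentsWithStats(m)
    out=[]
    for i in range(1,n):
        x,y,w,h,a=st[i]
        if lo[0]<ce[i][0]<hi[0] and lo[1]<ce[i][1]<hi[1] and a>60:
            out.append((a,cv2.minAreaRect(np.argwhere(lab==i)[:,::-1].astype(np.float32))))
    return sorted(out,key=lambda o:o[1][0][0])
E
python3 - <<'E'
from h import *
d=eyes.capture("top"); p=d["pixels"]
for a,(c,s,th) in white(d,(115,175),(235,225)): print(a,np.round(c,1),np.round(s,1),round(th,1),np.round(back(d,c,.052),4))
a=cv2.resize(p[165:230,110:240],(780,390),interpolation=cv2.INTER_CUBIC)
b=cv2.resize(p[155:230,303:433],(780,450),interpolation=cv2.INTER_CUBIC)
cv2.imwrite("pics/zo.png",a[:,:,::-1]);cv2.imwrite("pics/zn.png",b[:,:,::-1])
E
```

```text
209 [140. 200.] [24.  8.] 90.0 [[0.4827 0.3233 0.052 ]]
206 [158.9 199.1] [24.3  8.4] 86.2 [[0.4844 0.2771 0.052 ]]
203 [181. 198.] [24.  8.] 90.0 [[0.4866 0.2229 0.052 ]]
210 [202.9 197. ] [24.7  8.5] 84.6 [[0.4885 0.1695 0.052 ]]
```

View pics/zo.png

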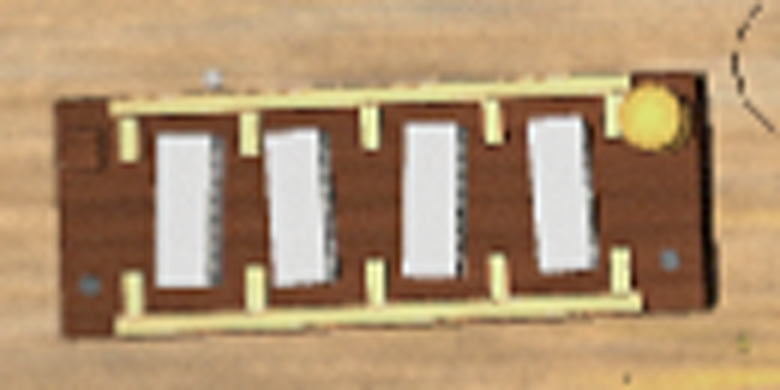

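View pics/zn.png

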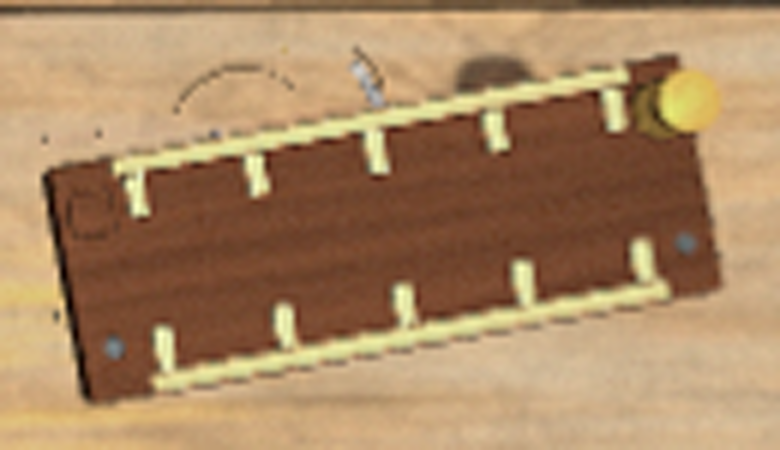

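Zooms: on both racks the brass post is at the right (−y) end and the flat block at the left, so the order stays a→+75 … d→−75. Next I'll fit the rack poses from the cleat centres and get the cage yaws.

```bash
python3 - <<'E'
from h import *
import json
d=eyes.capture("top")
def fit(uv,off,sgn):
    uv=(np.array(uv,float)+.5)/6-.5+off
    W=back(d,uv,.042)[:,:2]
    M=np.array([(s*.032,y) for s in (1,-1) for y in (.1,.05,0,-.05,-.1)])
    mc,wc=M.mean(0),W.mean(0); H=(M-mc).T@(W-wc)
    yaw=np.arctan2(H[0,1]-H[1,0],H[0,0]+H[1,1])
    R=np.array([[np.cos(yaw),-np.sin(yaw)],[np.sin(yaw),np.cos(yaw)]]); t=wc-R@mc
    e=W-(M@R.T+t); print("rack",np.round(t,4),round(yaw,4),"rms mm",1e3*np.sqrt((e**2).mean()),"scale",np.linalg.norm(W-wc)/np.linalg.norm(M))
    post=back(d,proj(d,[*(R@[.028,-.12]+t),.078]),.078); print("post px",proj(d,post))
    return [*t,yaw]
new=fit([(137,195),(258,176),(377,152),(495,132),(614,110),(165,346),(285,326),(404,302),(524,283),(642,260)],[303,155],-1)
old=fit([(129,139),(249,134),(370,127),(492,121),(613,115),(133,294),(256,289),(376,282),(498,276),(621,271)],[110,165],-1)
p=d["pixels"].astype(float); cages=[]
o=np.array(old)
for a,(c,s,th) in white(d,(115,175),(235,225)):
    x0,y0=int(c[0])-8,int(c[1])-16
    w=np.clip((p[y0:y0+33,x0:x0+17].min(2)-120)/90,0,1)   # soft white weight
    v,u=np.mgrid[y0:y0+33,x0:x0+17]; 
    W=back(d,np.c_[u.ravel(),v.ravel()],.052)[:,:2]; k=w.ravel()
    m=(W*k[:,None]).sum(0)/k.sum(); C=np.cov(W.T,aweights=k); 
    vx=np.linalg.eigh(C)[1][:,1]; vx=vx*np.sign(vx[0]); yaw=np.arctan2(vx[1],vx[0])
    R=np.array([[np.cos(o[2]),-np.sin(o[2])],[np.sin(o[2]),np.cos(o[2])]])
    print(np.round(m,4),"yaw",round(yaw,3),"in old rack",np.round(R.T@(m-o[:2]),4),"len",np.sqrt(12*np.linalg.eigvalsh(C)))
    cages.append([*m,yaw])
json.dump(dict(old=old,new=new,cages=cages),open("m.json","w"))
print(r.state()["ee_rot"])
for q in cages+[new]: print(r.solve_ik([q[0],q[1],.061],[np.pi,0,q[2]]), r.solve_ik([q[0],q[1],.061],[np.pi,0,q[2]+np.pi]))
E
```

```text
rack [ 0.496  -0.2339] 0.1681 rms mm 0.5558913595701266 scale 0.9946467413000528
post px [[418.01979429 171.29929523]]
rack [0.4856 0.2481] 0.0396 rms mm 0.23628242538377667 scale 1.0005162557608194
post px [[217.59309734 183.79407314]]
[0.4833 0.3234] yaw -0.044 in old rack [0.0007 0.0753] len [0.02369727 0.06282408]
[0.4843 0.2781] yaw 0.066 in old rack [-0.0001  0.03  ] len [0.02649761 0.06549492]
[0.4859 0.2227] yaw -0.063 in old rack [-0.0006 -0.0254] len [0.02273694 0.06260584]
[0.4889 0.1695] yaw 0.085 in old rack [ 0.0002 -0.0787] len [0.02158374 0.06138916]
[ 3.14152156e+00 -2.55990164e-05  2.89704919e-01]
[ 5.69319158e-01  6.23201047e-01  1.81919198e+00 -4.44089210e-16
  6.99199629e-01  2.18370536e+00] [ 0.56931916  0.62320105  1.81919198  0.          0.69919963 -0.9578873 ]
[ 4.99898436e-01  6.00533041e-01  1.87160653e+00 -4.44089210e-16
  6.69453083e-01  2.00428172e+00] [ 0.49989844  0.60053304  1.87160653  0.          0.66945308 -1.13731093]
[ 4.07413712e-01  5.77662415e-01  1.92511580e+00 -4.44089210e-16
  6.38814439e-01  2.04084089e+00] [ 0.40741371  0.57766242  1.9251158   0.          0.63881444 -1.10075176]
[ 3.10717988e-01  5.61755105e-01  1.96277191e+00 -4.44089210e-16
  6.17065636e-01  1.79678719e+00] [ 0.31071799  0.5617551   1.96277191  0.          0.61706564 -1.34480547]
[-4.62374008e-01  5.90850521e-01  1.89417672e+00 -4.44089210e-16
  6.56565418e-01  9.40369955e-01] [-0.46237401  0.59085052  1.89417672  0.          0.65656542 -2.2012227 ]
```

Both fits check out: residuals are 0.2–0.6 mm, the cages sit in their bays, and the predicted posts land on the seen posts. Moving cage d first.

```bash
cat >> h.py <<'E'
import json
def move(i):
    m=json.load(open("m.json")); c=m["cages"][i]; n=m["new"]
    y=[.075,.025,-.025,-.075][i]; b=[n[0]-np.sin(n[2])*y,n[1]+np.cos(n[2])*y,n[2]]
    def say(s):
        st=r.state(); print(i,s,"t %.1f w %.4f gf %.1f"%(st["time"],st["grip_width"],st["gripper_force"]),np.round(st["tcp_pos"],4),np.round(st["force"],1))
    r.reach([c[0],c[1],.16],[np.pi,0,c[2]]); set_gripper(.034,12)
    r.line_to([c[0],c[1],.085],vel=.12); r.line_to([c[0],c[1],.061],vel=.05); say("down")
    set_gripper(0,12); say("grip")
    r.line_to([c[0],c[1],.16],vel=.12); say("up")
    r.reach([b[0],b[1],.16],[np.pi,0,b[2]])
    r.line_to([b[0],b[1],.085],vel=.12); r.line_to([b[0],b[1],.0615],vel=.04); r.hold(.2); say("place")
    set_gripper(.034); say("open"); r.line_to([b[0],b[1],.16],vel=.12)
E
python3 - <<'E'
from h import *
m=json.load(open("m.json")); m["cages"][1][:2]=[.4844,.2774]; m["cages"][1][2]=.055; json.dump(m,open("m.json","w"))
move(3)
r.reach([.40,0,.3],[np.pi,0,0])
d=eyes.capture("top"); s=eyes.capture("scene")
cv2.imwrite("pics/t1.png",cv2.resize(d["pixels"][155:230,110:440],(800,182),interpolation=cv2.INTER_CUBIC)[:,:,::-1])
for a,(c,sz,th) in white(d,(115,155),(435,230)): print(a,np.round(c,1),np.round(sz,1),np.round(back(d,c,.052),4))
E
```

```text
3 down t 6.0 w 0.0337 gf 0.0 [0.4888 0.1695 0.0608] [ 0.2  0.6 -0.3]
3 grip t 6.3 w 0.0217 gf 12.7 [0.4891 0.1695 0.0612] [-0.3 -0.7  1.3]
3 up t 7.3 w 0.0221 gf 12.7 [0.4884 0.1693 0.1595] [-0.5 -0.  -0.4]
3 place t 10.8 w 0.0221 gf 12.0 [ 0.5086 -0.3078  0.0614] [ 0.4 -0.4  0.2]
3 open t 11.2 w 0.0337 gf 0.0 [ 0.5086 -0.3079  0.0615] [-0.7 -0.7 -0.3]
177 [140.5 199.5] [23.  7.] [[0.4839 0.3221 0.052 ]]
197 [158.8 199. ] [23.9  8.2] [[0.4847 0.2772 0.052 ]]
196 [181. 198.] [24.  8.] [[0.4866 0.2229 0.052 ]]
181 [398.7 187.1] [24.   7.4] [[ 0.5083 -0.3079  0.052 ]]
```

View pics/t1.png

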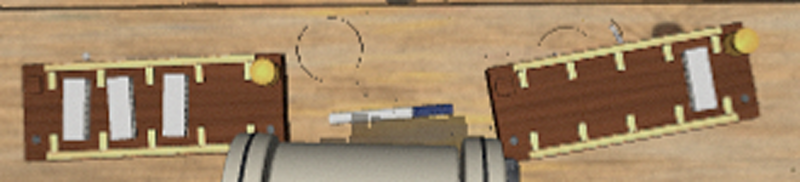

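Cage d lies centred and lengthwise in the bay next to the new rack's post (crop ≈ (80,700); measured (0.508, −0.308), as targeted). The other three cages haven't moved. Carrying on with c, b and a.

```bash
python3 - <<'E'
from h import *
for i in (2,1,0): move(i)
r.reach([.36,.15,.3],[np.pi,0,0])
d=eyes.capture("top"); s=eyes.capture("scene")
n=json.load(open("m.json"))["new"]; R=np.array([[np.cos(n[2]),-np.sin(n[2])],[np.sin(n[2]),np.cos(n[2])]])
a=cv2.resize(d["pixels"][155:230,303:433],(520,300),interpolation=cv2.INTER_CUBIC)
b=cv2.resize(s["pixels"][140:290,120:420],(520,260),interpolation=cv2.INTER_CUBIC)
cv2.imwrite("pics/t2.png",np.vstack([a,b])[:,:,::-1])
for a,(c,sz,th) in white(d,(115,155),(435,230)): print(a,np.round(c,1),np.round(sz,1),th,np.round(R.T@(back(d,c,.052)[0,:2]-n[:2]),4))
print(r.state()["time"])
E
```

```text
2 down t 16.3 w 0.0340 gf 0.0 [0.4858 0.2226 0.0607] [-0.5  0.4 -0.8]
2 grip t 16.6 w 0.0216 gf 12.4 [0.4861 0.2228 0.0612] [ 0.3 -0.4  0.7]
2 up t 17.6 w 0.0220 gf 12.4 [0.4855 0.2225 0.1594] [-0.1  0.1 -1.3]
2 place t 21.1 w 0.0217 gf 12.0 [ 0.5002 -0.2586  0.0614] [ 0.3 -0.3 -0.4]
2 open t 21.5 w 0.0339 gf 0.0 [ 0.5002 -0.2586  0.0615] [-0.6  0.6 -0.4]
1 down t 26.1 w 0.0341 gf 0.0 [0.4843 0.2773 0.0607] [ 1.1 -0.1 -0. ]
1 grip t 26.4 w 0.0217 gf 12.0 [0.4846 0.2775 0.0612] [0.5 0.5 1.2]
1 up t 27.4 w 0.0219 gf 12.0 [0.4839 0.2771 0.1594] [-0.2 -0.3 -0.4]
1 place t 30.9 w 0.0216 gf 12.0 [ 0.4918 -0.2093  0.0614] [ 0.3 -0.1 -0.7]
1 open t 31.3 w 0.0341 gf 0.0 [ 0.4918 -0.2093  0.0615] [ 0.2  0.9 -0.1]
0 down t 35.8 w 0.0342 gf 0.0 [0.4832 0.3234 0.0608] [ 0.7 -0.1  0.7]
0 grip t 36.2 w 0.0215 gf 12.6 [0.4835 0.3235 0.0613] [ 0.1 -0.6  0.7]
0 up t 37.2 w 0.0219 gf 12.5 [0.4828 0.3231 0.1593] [-0.1  0.1 -0. ]
0 place t 40.6 w 0.0219 gf 12.0 [ 0.4834 -0.16    0.0614] [-0.1 -0.2 -0.8]
0 open t 41.1 w 0.0342 gf 0.0 [ 0.4835 -0.16    0.0615] [ 0.7 -0.   0.1]
97 [262.5 202. ] [ 3.  33.2] 84.80557250976562 [0.0225 0.2582]
203 [338.3 197.6] [24.1  8.2] 78.69007110595703 [0.0003 0.0748]
204 [358.6 194.3] [24.4  8.3] 79.69515228271484 [-0.0004  0.0246]
199 [378.7 190.2] [24.1  8. ] 78.69007110595703 [ 0.0009 -0.0256]
185 [398.6 187. ] [24.1  7.5] 79.3803482055664 [-0.0001 -0.0748]
43.4917
```

View pics/t2.png

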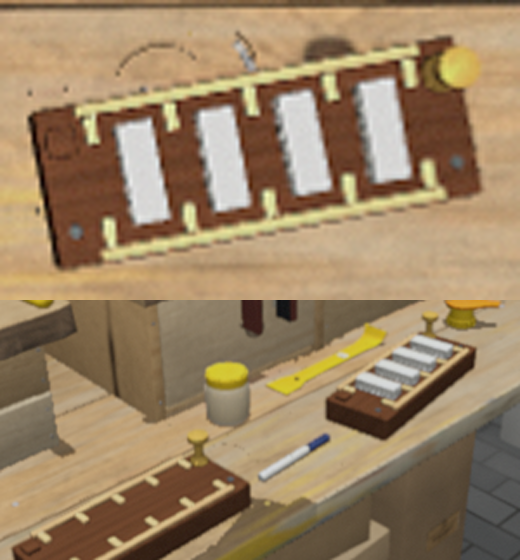

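All four cages lie flat and centred in the new rack's bays, within 1 mm of target. The old rack is empty and the arm is clear.

```bash
python3 -c "
from station import close_job
print(close_job())"
```

```text
the job is handed in; nothing more can be done
None
```

All four cages are in the new rack in order from the post, each lying flat, within about 1 mm of its bay centre and released; the job was handed in at about 43 s, and the hand-in gave no verdict.

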